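Free the eccentric cam lock and push a dosing cartridge slide home

TASK

First, with the cartridge slide still back, push the cam's lever round by its orange post until it points straight forward over the orange mark on the base, so that the cam's low point faces the slide. Then push the teal plate at the slide's back forward until the slide is fully home against its two orange stops. Leave the cam at its low point and the green cartridge standing in its nest, and do not disturb the bottle, beaker and carton.

Things in the scene. Friction and masses are not known exactly. Their poses are not given: they have to be found in the camera images.
- fixture: Dark grey base plate fixed to the bench, 325 x 124 mm, 12 mm thick, carrying the mechanism. Origin on bench; +x is FORWARD (the way the slide moves), +y left of it; it spans x -140 to +185 mm. Guide rails (tops 26 mm up) at y = +-47 mm, each with an orange stop block (x -45 to -33 mm, top 42 mm up). Flat orange mark at x 152 to 174 mm, y 0: the lever points over it at the low point.
- cam (a joint): Eccentric cam angle (rad): 0 = lever exactly forward, low point facing the slide; positive anticlockwise from above (to fixture +y). Starts 0.95 to 1.95; range -0.8 to 2.2, no stop at 0. Stays where left (friction 0.32 N m: 4.5 N at the post). Disc radius 34 mm, centred 16 mm off the axis on the lever's side, 18 to 32 mm above the bench. Beyond 0.5 either side of 0 it blocks the slide.
- slide (a joint): Travel of the slide along fixture +x (m): 0 at the start, 0.040 fully home against the stops (hard end). Friction about 3 N plus light damping; no spring, it stays where it is left. When the cam is not low the cam stops it short of home.
- cam_axis (a point): Point on the cam's vertical turning axis, 30 mm above the bench, at fixture x = +90 mm, y = 0.
- lever_post (a point): Centre of the upright orange post near the end of the yellow lever: a 14 mm thick cylinder, 72 mm from the cam axis, standing 40 to 82 mm above the bench; this point is 62 mm above it. The lever bar below is 16 mm wide, 32 to 40 mm above the bench, and ends 80 mm from the axis. Push the post sideways; it moves with the lever.
- push_plate (a point): Centre of the rear face (the one to push, towards fixture +x) of the upright teal plate at the slide's back, 65 mm above the bench. Plate 64 mm wide, 6 thick, top 92 mm above the bench; the flange below, 106 mm wide, top 42 mm up, has the same rear face. Starts at fixture x = -91 mm, y = 0; 49 mm of base plate lies behind it.
- nest (a point): Centre of the floor of the round nest on the slide where the cartridge stands, 32 mm above the bench; rim 10 mm high, 2 mm clear of the cartridge. Starts at fixture x = -30 mm. The slide body is 78 mm wide, top 32 mm up; its nose, 30 mm wide, ends 60 mm short of the cam axis at the start.
- cartridge: Loose dark green dosing cartridge with white cap, 54 mm in diameter, 68 mm high (top 100 mm above the bench), about 0.2 kg, standing in the nest. Origin at the centre of its underside. It rides along; it is not to be lifted or tipped.
- bottle: Bystander: loose amber bottle, 56 mm in diameter, 115 mm high, on the bench at the fixture's right side (fixture -y). Origin at the centre of its underside. Leave alone.
- beaker: Bystander: loose glass beaker, 62 mm in diameter, 75 mm high, on the bench at the fixture's right side. Origin at the centre of its underside. Leave alone.
- carton: Bystander: loose small white carton with a teal band, 60 x 60 x 50 mm, on the bench at the fixture's right side. Origin at the centre of its underside. Leave alone.

How it is judged:
On the way, in this order (a step that is already met when the one before it is completed fails the run):
1. the cam is turned to its low point (within 0.35 rad) while the slide is still back (less than 10 mm forward) (value of joint cam between -0.35 and 0.35 rad and value of joint slide below 0.01 m), for 0.2 s.
2. the slide is pushed home (within 2.5 mm) (value of joint slide above 0.0375 m), for 0.1 s.
At the end, for the whole second after the job is handed in: Slide home (within 2.5 mm of 40 mm) and cam within 0.35 rad of its low point, both at rest; cartridge upright (0.12 rad) in its nest, within 8 mm of its centre and raised under 6 mm; bottle, beaker and carton upright (0.3 rad), within 20 mm of their start (value of joint slide above 0.0375 m and velocity of joint slide between -0.01 and 0.01 m/s and value of joint cam between -0.35 and 0.35 rad and velocity of joint cam between -0.05 and 0.05 rad/s and horizontal distance between cartridge and nest below 0.008 m and z of cartridge in the frame of nest below 0.006 m and angle between cartridge's own z axis and vertical below 0.12 rad and not ((distance of bottle from where it was at the start of the episode above 0.02 m or angle between bottle's own z axis and vertical above 0.3 rad) or (distance of beaker from where it was at the start of the episode above 0.02 m or angle between beaker's own z axis and vertical above 0.3 rad) or (distance of carton from where it was at the start of the episode above 0.02 m or angle between carton's own z axis and vertical above 0.3 rad))); the robot touches nothing.
It fails at once if the cartridge is lifted out of its nest (more than 12 mm) or tipped (more than 0.35 rad) (z of cartridge in the frame of nest above 0.012 m or angle between cartridge's own z axis and vertical above 0.35 rad).
It fails at once if the bottle, beaker or carton is moved by more than 20 mm or tipped (more than 0.3 rad) (distance of any of bottle, beaker, carton from where it was at the start of the episode above 0.02 m or angle between any of bottle, beaker, carton's own z axis and vertical above 0.3 rad).
It also fails if it takes over 48 s, if anything falls off the work surface, if the arm or the gripper's body presses on something with over 40 N, if the wrist force passes 120 N, or if a joint passes its speed limit or range.

ROBOT

A 6-joint arm with a two-finger parallel gripper is mounted at the origin on the work surface. World frame = base frame: x ahead of the robot, y to its left, z up, the work surface at z = 0. Lengths are in m, angles in rad, forces in N, time in s.
With the tool pointing down it reaches from about 0.375 to 0.975 m from the base axis. Payload 3.8 kg.
Tool frame: the origin (TCP) lies at the very end of the fingers, on their centre line; the grasp point (between the pads) lies 19 mm behind it; y points along the fingers, x is the direction in which the jaws open and shut, and the axes are right-handed (so a half turn about y gives the same grasp; the last joint's range is limited). The gripper opens to 88 mm and grips with 3 to 60 N. Pads are 18 mm wide; open, the fingers measure 123 mm over their backs; the gripper's body (75 mm by 187 mm) begins 45 mm behind the grasp point.
Start: joints at [-1.376, 0.264, 1.604, -0, 1.274, -0.037], TCP at [0.155, -0.657, 0.239] pointing down, gripper open.
Joint ranges: [-2.63, 2.63], [-0.94, 2.18], [0.31, 2.57], [-1.31, 4.45], [0, 2.66], [-2.55, 2.55]. Speed limits (rad/s): [2.57, 2.57, 3.14, 3.14, 3.14, 3.14].

INTERFACE

Orientations are given as a unit quaternion [x, y, z, w].
In Python, from bench import env, vision gives the robot as it stands.
- The arm moves only by the shell command python3 -m jog 'ROWS' [FORCE]. ROWS is JSON, a list of rows, each a list of 3 entries, a list of its own where there are three numbers: the opening, from 0 (shut) to 1 (fully open), then the shift along the tool's x, y, z in mm, then the turn about the tool's y in degrees. In form: [[hand, [dx, dy, dz], spin], ...]. A call has exactly 10 rows; each row shifts and turns the commanded pose from where the row before left it, along the tool's axes as they then stand; what a row does not reach is not made up. A row lasts 1/10 s, in which the tool goes at most 50 mm and 8.59 degrees, less where a joint would pass 70% of its speed; a pose out of reach is approached as far as the arm can. A call with a gripper value outside its range is refused whole. The fingers move at their own pace and stop on an object; FORCE is the grip in N (left out, the last holds). Time passes only in rows, so rows that do not move let the fingers close, or fill a call up. It gives the time, the measured TCP pose, the force and the opening at its end, in the units of the state.
- env.get_obs(): the state, without advancing time (a new reading comes with each control period).
- vision.grab_frame(name): name is "side" or "top" or "wrist"; returns the picture (384x512x3 uint8, red, green, blue); there is no depth.
- vision.camera_info(name): a dict with "intrinsics" (3x3 intrinsics, pixels), "rvec" (rotation vector, rad) and "tvec" (3), from world to camera coordinates, as OpenCV has them; the wrist camera has in their place "hand_eye" (4x4, takes a point from camera to tool coordinates, whose origin is the TCP and whose axes are the tool frame's). Camera axes: x right, y down, z forward; pixel columns grow to the right and rows downward; lengths in m; the calibration is good to about 2 mm. A picture is of the moment at which its call begins: read the wrist's pose just before it. camera_info takes no time and is no camera call.
- env.sign_off(): hands the job in, once; it reports no verdict.
Trained networks look in the newest picture that a camera, given by its name, has taken for a name from the list of things; names that differ only in an ending like _2 or _b are one class to them, and where a whole thing is asked for, a point or a joint stands for the part that bears it (a point fixed in the world has none). Each returns a list of dicts, best first, with "score" (0 to 1); they miss things now and then, are a little off and sometimes report something else, mostly with a low value. They report only what shows in the picture. A call takes as long as a camera call.
- vision.boxes_of(camera, target): "at" ([row, column] in pixels, amid what is visible of it).
- vision.cut_out(camera, target): "pixels" (384x512 bool, what is visible of it) and "at" ([row, column] in pixels, amid what is visible of it).
The state is a dict: "time_s": time; "q": joint angles; "qd": joint speeds; "joint_torque": joint torques, N m; "eef_pos": TCP position; "ee_rot": TCP orientation; "wrist_force": force on the tool from outside, world axes, zero at the start; "moment": the same for the moment, N m; "opening": finger opening in m.
Only numpy, scipy, OpenCV 4.12 (cv2) and the standard library are available. Lean on these libraries where they do the work, as an engineer would, in place of code of your own. Each camera call takes 0.05 s, during which the arm holds its last target.

## Working session

There is one attempt and no reset: what is moved stays moved. The work goes in short steps, Python scripts to look and compute and a shell command to move; the robot and the scene stay as the last step left them, time stands still between calls to the robot, and variables do not carry over. Pictures are saved under pics/ and viewed, and the job is handed in when it is done.

```bash
mkdir -p pics; ls; python3 - <<'E'
from bench import env, vision
import cv2, numpy as np
o=env.get_obs(); print({k:np.round(v,3) for k,v in o.items()})
for n in ("side","top"):
    f=vision.grab_frame(n); cv2.imwrite(f"pics/{n}0.png",cv2.cvtColor(f,cv2.COLOR_RGB2BGR)); 
    for t in ["fixture","cam","slide","lever_post","push_plate","nest","cartridge","bottle","beaker","carton"]:
        r=vision.boxes_of(n,t); print(n,t,[(np.round(x["at"],1).tolist(),round(x["score"],2)) for x in r[:2]])
    print(vision.camera_info(n))
print(vision.camera_info("wrist"))
E
```

```text
pics
{'time_s': np.float64(0.0), 'q': array([-1.376,  0.265,  1.605,  0.   ,  1.274, -0.037]), 'qd': array([-0.001, -0.   ,  0.   , -0.001, -0.001, -0.001]), 'joint_torque': array([ 1.0000e-03, -5.0211e+01, -3.5687e+01,  7.3000e-02,  2.9000e-02,
       -0.0000e+00]), 'eef_pos': array([ 0.155, -0.656,  0.237]), 'ee_rot': array([-0.554,  0.439, -0.438,  0.555]), 'wrist_force': array([ 0.145, -0.033, -0.82 ]), 'moment': array([ 0.062,  0.042, -0.003]), 'opening': np.float64(0.088)}
side fixture [([265.7, 264.3], 0.73)]
side cam [([270.2, 262.7], 0.76)]
side slide [([222.0, 311.5], 0.83)]
side lever_post [([277.5, 263.9], 0.73)]
side push_plate [([219.3, 313.6], 0.7)]
side nest [([223.7, 312.9], 0.96)]
side cartridge [([203.5, 295.8], 0.81)]
side bottle [([233.6, 162.5], 0.93)]
side beaker [([200.2, 203.0], 0.87)]
side carton [([183.1, 243.4], 0.93)]
{'intrinsics': array([[413.67325936,   0.        , 253.87070136],
       [  0.        , 413.67325936, 198.55554797],
       [  0.        ,   0.        ,   1.        ]]), 'rvec': array([ 1.98203012, -0.89131518,  0.49060126]), 'tvec': array([
[... 556 characters left out ...]
186.44586105],
       [  0.        ,   0.        ,   1.        ]]), 'rvec': array([ 2.15461529, -2.17582797,  0.14308731]), 'tvec': array([0.035488  , 0.57945164, 0.75758138])}
{'intrinsics': array([[274.02410584,   0.        , 259.92693073],
       [  0.        , 274.02410584, 194.24573576],
       [  0.        ,   0.        ,   1.        ]]), 'hand_eye': array([[ 9.99999827e-01, -4.25036011e-04,  4.07090127e-04,
         4.31562579e-04],
       [-5.09302096e-04, -2.78322255e-01,  9.60487617e-01,
        -1.44596923e-01],
       [-2.94939583e-04, -9.60487658e-01, -2.78322423e-01,
         7.00928581e-02],
       [ 0.00000000e+00,  0.00000000e+00,  0.00000000e+00,
         1.00000000e+00]])}
```

View pics/side0.png

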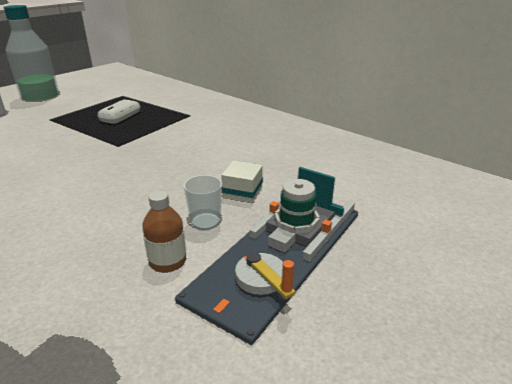

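View pics/top0.png

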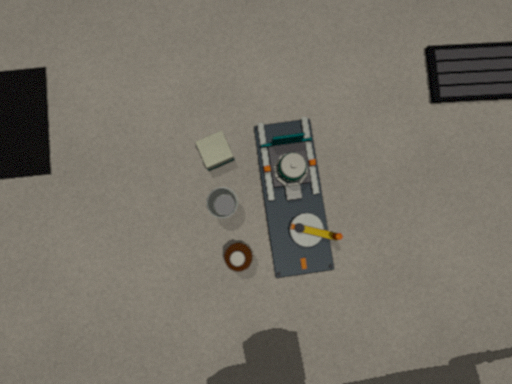

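```bash
cat > h.py <<'E'
import numpy as np, cv2
from bench import env, vision
from scipy.spatial.transform import Rotation as R
from scipy.optimize import least_squares
def cam(n):
    c=vision.camera_info(n); return c["intrinsics"],np.array(c["rvec"]),np.array(c["tvec"])
def proj(n,P):
    K,r,t=cam(n); return cv2.projectPoints(np.asarray(P,float).reshape(-1,1,3),r,t,K,None)[0].reshape(-1,2)
def unproj(n,u,v,z):
    K,r,t=cam(n); Rm=cv2.Rodrigues(r)[0]; C=-Rm.T@t; d=Rm.T@np.linalg.inv(K)@[u,v,1]; return C+d*(z-C[2])/d[2]
E
python3 - <<'E'
from h import *
for n,(a,b,c,d) in dict(top=(100,290,190,350),side=(150,340,170,370)).items():
    f=cv2.imread(f"pics/{n}0.png"); hsv=cv2.cvtColor(f,cv2.COLOR_BGR2HSV)
    m=((hsv[...,0]<13)&(hsv[...,1]>190)&(hsv[...,2]>150)).astype(np.uint8)
    k,l,s,ce=cv2.connectedComponentsWithStats(m)
    for i in range(1,k):
        if s[i,4]>5: print(n,s[i],np.round(ce[i],1))
    cv2.imwrite(f"pics/{n}0z.png",cv2.resize(f[a:b,c:d],None,fx=3 if n=="side" else 3,fy=3,interpolation=cv2.INTER_CUBIC))
E
```

```text
side [271 202   7   3  11] [274.2 203.2]
side [323 220   8   5  13] [326.8 221.7]
```

View pics/top0z.png

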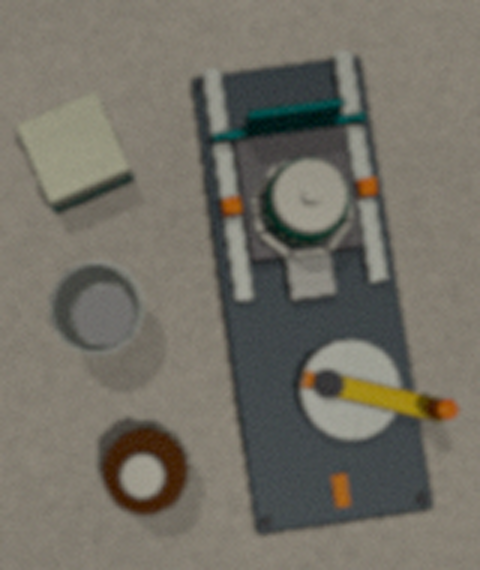

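View pics/side0z.png

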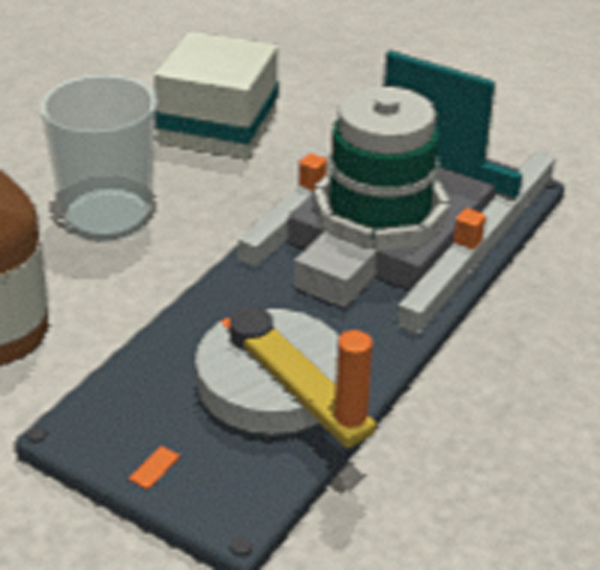

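```bash
cat >> h.py <<'E'
def fx(p,P):
    c,s=np.cos(p[2]),np.sin(p[2]); P=np.asarray(P,float).reshape(-1,3)
    return np.c_[p[0]+c*P[:,0]-s*P[:,1],p[1]+s*P[:,0]+c*P[:,1],P[:,2]]
E
python3 - <<'E'
from h import *
F=np.array([(-140,-62,12),(-140,62,12),(185,62,12),(185,-62,12),(163,0,12),(-39,-47,42),(-39,47,42)])/1000
T=np.array([(195,78),(358,57),(431,508),(258,532),(341,490),(232,206),(367,187)])
S=np.array([(22,447),(154,467),(313,157),(470,214)]); FS=F[[3,4,5,6]]
T=190+T[:,0]/3,100+T[:,1]/3; T=np.c_[T]-.33
T=np.array(T).reshape(-1,2) if np.array(T).shape[1]==2 else T.T
S=np.c_[170+S[:,0]/3,150+S[:,1]/3]-.33
fa=lambda p:np.r_[(proj("top",fx(p,F))-T).ravel(),(proj("side",fx(p,FS))-S).ravel()]
x0=np.r_[unproj("top",*T[4],.012)[:2],0]; m=unproj("top",*T[[0,1]].mean(0),.012); 
x0[2]=np.arctan2(*(x0[:2]-m[:2])[::-1]); x0[:2]=m[:2]+.14*np.r_[np.cos(x0[2]),np.sin(x0[2])]
for nm,f in dict(both=fa,top=lambda p:fa(p)[:14],side=lambda p:fa(p)[14:]).items():
    r=least_squares(f,x0); print(nm,r.x.round(4),np.round(r.fun,1).tolist())
p=least_squares(fa,x0).x; np.save("p.npy",p)
# cam angle, from post top
q=(190+446/3-.33,100+409/3-.33); qs=(170+354/3-.33,150+342/3-.33)
g=lambda a:np.r_[proj("top",fx(p,[(.09+.072*np.cos(a[0]),.072*np.sin(a[0]),.082)]))[0]-q,proj("side",fx(p,[(.09+.072*np.cos(a[0]),.072*np.sin(a[0]),.082)]))[0]-qs]
r=least_squares(g,[1.3]); print("cam",r.x,r.fun)
print("axis",fx(p,[.09,0,.03]),"plate",fx(p,[-.091,0,.065]),"post",fx(p,[.09+.072*np.cos(r.x[0]),.072*np.sin(r.x[0]),.062]))
print(R.from_quat(env.get_obs()["ee_rot"]).as_matrix().round(3))
for n,z,h in(("bottle",.115,0),("beaker",.075,0),("carton",.05,0)):
    pass
for n,u,v,z in(("bottle",143,476,.115),("beaker",97,308,.075),("carton",74,148,.05)):
    print(n,unproj("top",190+u/3,100+v/3,z).round(3))
E
```

```text
both [ 0.5852 -0.0434 -3.0044] [-1.9, -0.6, 0.7, -1.7, 2.1, -0.3, 0.3, 0.9, 0.7, -0.5, 0.3, -0.7, 0.7, -1.0, -3.7, -1.9, 0.6, 0.8, -0.2, 0.9, 0.5, 0.5]
top [ 0.5841 -0.0428 -3.0129] [-1.6, -0.5, 1.0, -1.1, 1.1, 0.6, -0.8, 1.2, -0.3, 0.1, 0.1, -0.4, 0.6, -0.3]
side [ 0.5862 -0.0429 -2.9914] [-2.4, -1.4, 2.3, 0.8, -0.5, 0.6, 0.4, -0.2]
cam [1.17432008] [ 1.17387993  0.14020582 -0.20282468 -0.23265298]
axis [[ 0.49601878 -0.05573611  0.03      ]] plate [[ 0.67531904 -0.03098906  0.065     ]] post [[ 0.47755612 -0.12532871  0.062     ]]
[[ 0.23  -0.     0.973]
 [-0.973  0.     0.23 ]
 [-0.    -1.    -0.   ]]
bottle [0.44  0.067 0.115]
beaker [0.544 0.098 0.075]
carton [0.655 0.115 0.05 ]
```

```bash
python3 -m jog '[[0.5,[-15,0,15],0],[0.5,[-30,0,30],0],[0.5,[-30,0,30],0],[0.5,[-30,0,30],0],[0.5,[-30,0,30],0],[0.5,[-30,0,30],0],[0.5,[-30,0,30],0],[0.5,[-30,0,30],0],[0.5,[-30,0,30],0],[0.5,[-30,0,30],0]]'
cat > to.py <<'E'
import sys
from h import *
o=env.get_obs(); M=R.from_quat(o["ee_rot"]).as_matrix(); p=np.load("p.npy")
c,s=np.cos(p[2]),np.sin(p[2])
ax=M[:2,0]; f=np.array([[c,s],[-s,c]])@ax
e=o["eef_pos"]; ef=np.array([[c,s],[-s,c]])@(e[:2]-p[:2])
print("t",round(o["time_s"],2),"eef",e.round(4),"fix",ef.round(4),"toolx ang fixture deg",np.degrees(np.arctan2(f[1],f[0])).round(1),"F",o["wrist_force"].round(1),"op",round(o["opening"],4),"tilt",M[:,1].round(3))
if len(sys.argv)>1:
    t=fx(p,[[float(a)/1000 for a in sys.argv[1:4]]])[0]; print("tool shift mm",(M.T@(t-e)*1000).round(1))
E
python3 to.py 118 66 150
```

```text
time_s: 2.1
eef_pos: [0.3676, -0.3126, 0.2391]
ee_rot: [-0.554, 0.439, -0.439, 0.554]
wrist_force: [0.1, -0.5, 0.3]
opening: 0.044
t 2.1 eef [ 0.3676 -0.3126  0.2391] fix [0.2523 0.2369] toolx ang fixture deg 95.4 F [ 0.1 -0.5  0.3] op 0.044 tilt [ 0.001 -0.001 -1.   ]
tool shift mm [-157.6   89.   149.8]
```

```bash
python3 -m jog '[[0.5,[-30,10,28],0],[0.5,[-30,10,28],0],[0.5,[-30,10,28],0],[0.5,[-30,10,28],0],[0.5,[-15,10,15],0],[0.5,[0,0,0],-8],[0.5,[0,0,0],-8],[0.5,[0,0,0],-8],[0.5,[0,0,0],-8],[0.5,[0,0,0],-8]]'
python3 - <<'E'
from h import *
f=vision.grab_frame("wrist"); cv2.imwrite("pics/w1.png",f[...,::-1]); 
f=vision.grab_frame("top"); cv2.imwrite("pics/t1.png",f[...,::-1]); 
E
python3 to.py 118 66 150
```

```text
time_s: 3.1
eef_pos: [0.4596, -0.1535, 0.1888]
ee_rot: [0.672, -0.221, 0.221, -0.672]
wrist_force: [0.3, -0.4, -0.2]
opening: 0.0439
t 3.2 eef [ 0.4596 -0.1535  0.1888] fix [0.1394 0.0919] toolx ang fixture deg 135.5 F [-0.6  0.3  0.2] op 0.044 tilt [ 0. -0. -1.]
tool shift mm [-2.9 38.8 33.5]
```

View pics/w1.png

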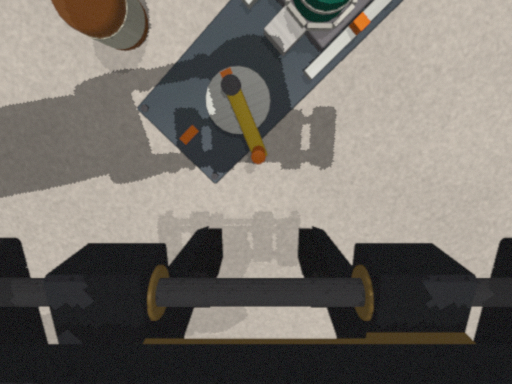

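View pics/t1.png

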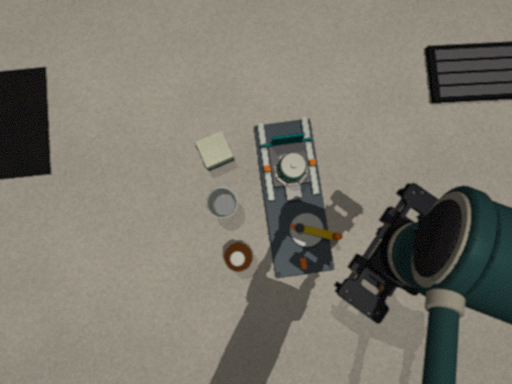

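The wrist view shows the post top near column 258, row 156, the cam knob at (232,84), the mark at (189,134) and a stop at (361,21). I'll use these to refine the fixture pose.

```bash
python3 - <<'E'
from h import *
o=env.get_obs(); M=R.from_quat(o["ee_rot"]).as_matrix(); e=o["eef_pos"]; c=vision.camera_info("wrist"); K=c["intrinsics"]; H=np.array(c["hand_eye"]); p=np.load("p.npy")
def wu(u,v,z):
    d=M@H[:3,:3]@np.linalg.inv(K)@[u,v,1]; C=e+M@H[:3,3]; return C+d*(z-C[2])/d[2]
cc,s=np.cos(p[2]),np.sin(p[2])
for n,u,v,z in(("post",258,155,.082),("mark",189,134,.012),("axis",231,84,.044),("stop",361,20,.042)):
    w=wu(u,v,z); print(n,w.round(4),(np.array([[cc,s],[-s,cc]])@(w[:2]-p[:2])).round(4))
E
```

```text
post [ 0.4785 -0.1243  0.082 ] [0.1167 0.0655]
mark [ 0.4232 -0.0653  0.012 ] [ 0.1635 -0.0005]
axis [ 0.4957 -0.0566  0.044 ] [0.0905 0.0008]
stop [ 0.6278 -0.0852  0.042 ] [-0.0365  0.0472]
```

```bash
python3 -m jog '[[0.5,[-2,0,17],0],[0.5,[-1,0,17],0],[0.5,[0,0,0],-8],[0.5,[0,0,0],-8],[0.5,[0,25,0],0],[0.5,[0,25,0],0],[0.5,[0,25,0],0],[0.5,[0,15,0],0],[0.5,[0,0,0],0],[0.5,[0,0,0],0]]'
python3 to.py 117 65.7 55
```

```text
time_s: 4.2
eef_pos: [0.4775, -0.1245, 0.0989]
ee_rot: [-0.695, 0.128, -0.128, 0.695]
wrist_force: [-0.5, -0.3, -0.4]
opening: 0.0442
t 4.2 eef [ 0.4775 -0.1245  0.0989] fix [0.1177 0.0656] toolx ang fixture deg 151.3 F [-0.5 -0.3 -0.4] op 0.0442 tilt [-0.  0. -1.]
tool shift mm [ 0.7 43.9  0.3]
```

```bash
python3 -m jog '[[0.5,[0.5,15,0],0],[0.5,[0,15,0],0],[0.5,[0,12,0],0],[0.24,[0,0,0],0],[0.24,[0,0,0],0],[0.24,[0,0,0],0],[0.24,[0,0,0],0],[0.24,[0,0,0],0],[0.24,[0,0,0],0],[0.24,[0,0,0],0]]' 5
python3 to.py 117 65.7 55
python3 - <<'E'
from h import *
a=np.radians(151.3); th=np.radians(67.7)
# 17 rows of 4 deg lever, spin +2.5
P=lambda t:np.array([.09+.072*np.cos(t),.072*np.sin(t)])*1000
for i in range(18):
    t2=th-np.radians(4); d=P(t2)-P(th); x=np.array([np.cos(a),np.sin(a)]); z=np.array([-x[1],x[0]])
    print(i,round(np.degrees(t2),1),(d@x).round(2),(d@z).round(2)); th=t2; a-=np.radians(2.5)
E
```

```text
time_s: 5.2
eef_pos: [0.478, -0.1247, 0.0569]
ee_rot: [0.696, -0.127, 0.127, -0.696]
wrist_force: [0.6, -0.6, 0.5]
opening: 0.0212
t 5.2 eef [ 0.478  -0.1247  0.0569] fix [0.1172 0.0658] toolx ang fixture deg 151.4 F [ 0.6 -0.6  0.5] op 0.0212 tilt [ 0. -0. -1.]
tool shift mm [0.2 1.9 0.2]
0 63.7 -5.01 -0.39
1 59.7 -5.02 -0.25
2 55.7 -5.02 -0.12
3 51.7 -5.03 0.01
4 47.7 -5.02 0.14
5 43.7 -5.02 0.27
6 39.7 -5.01 0.4
7 35.7 -5.0 0.53
8 31.7 -4.98 0.66
9 27.7 -4.96 0.79
10 23.7 -4.94 0.92
11 19.7 -4.91 1.05
12 15.7 -4.88 1.18
13 11.7 -4.85 1.31
14 7.7 -4.82 1.44
15 3.7 -4.78 1.56
16 -0.3 -4.73 1.69
17 -4.3 -4.69 1.81
```

```bash
python3 -m jog '[[0.24,[-5,0,-0.4],2.5],[0.24,[-5,0,-0.2],2.5],[0.24,[-5,0,-0.1],2.5],[0.24,[-5,0,0],2.5],[0.24,[-5,0,0.1],2.5],[0.24,[-5,0,0.3],2.5],[0.24,[-5,0,0.4],2.5],[0.24,[-5,0,0.5],2.5],[0.24,[-5,0,0.7],2.5],[0.24,[-5,0,0.8],2.5]]'
python3 to.py 153.7 33.5 57
python3 - <<'E'
from h import *
f=vision.grab_frame("side"); cv2.imwrite("pics/s2.png",cv2.resize(f[150:340,120:370],None,fx=3,fy=3)[...,::-1])
E
```

```text
time_s: 6.2
eef_pos: [0.4387, -0.0984, 0.0576]
ee_rot: [0.652, -0.274, 0.277, -0.651]
wrist_force: [0.3, -5.9, 0.6]
opening: 0.0209
t 6.2 eef [ 0.4387 -0.0984  0.0576] fix [0.1526 0.0344] toolx ang fixture deg 126.4 F [ 0.3 -5.9  0.6] op 0.0209 tilt [ 0.003 -0.003 -1.   ]
tool shift mm [-1.4  0.6 -0.3]
```

View pics/s2.png

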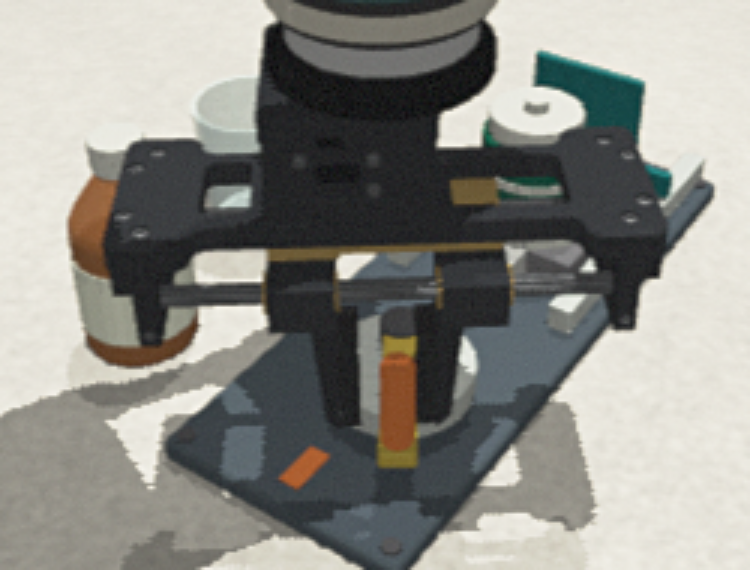

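```bash
python3 - <<'E'
from h import *
a=np.radians(126.4);x=np.array([np.cos(a),np.sin(a)]); z=np.array([-x[1],x[0]])
c=np.array([153.4,33.8]) # commanded approx
for t in np.linspace(27.5,0,10)[1:]:
    t=np.radians(t); T=np.array([90+72*np.cos(t),72*np.sin(t)])-3.5*x; d=T-c; print((d@x).round(1),(d@z).round(1)); c=T
E
```

```text
-8.0 0.6
-3.7 0.9
-3.7 1.1
-3.6 1.3
-3.5 1.5
-3.5 1.7
-3.4 1.8
-3.3 2.0
-3.1 2.2
```

```bash
python3 -m jog '[[0.24,[-4,0,0.3],0],[0.24,[-4,0,0.3],0],[0.24,[-3.7,0,0.9],0],[0.24,[-3.7,0,1.1],0],[0.24,[-3.6,0,1.3],0],[0.24,[-3.5,0,1.5],0],[0.24,[-3.5,0,1.7],0],[0.24,[-3.4,0,1.8],0],[0.24,[-3.3,0,2],0],[0.24,[-3,0,2.1],0]]'
python3 to.py 164 -2.8 57
python3 - <<'E'
from h import *
f=vision.grab_frame("side"); cv2.imwrite("pics/s3.png",cv2.resize(f[150:340,120:370],None,fx=3,fy=3)[...,::-1])
E
```

```text
time_s: 7.25
eef_pos: [0.4224, -0.0627, 0.0571]
ee_rot: [0.652, -0.274, 0.275, -0.651]
wrist_force: [0.4, -4.3, 1.1]
opening: 0.021
t 7.25 eef [ 0.4224 -0.0627  0.0571] fix [ 0.1639 -0.0032] toolx ang fixture deg 126.5 F [ 0.4 -4.3  1.1] op 0.021 tilt [ 0.001 -0.001 -1.   ]
tool shift mm [ 0.2  0.1 -0.3]
```

View pics/s3.png

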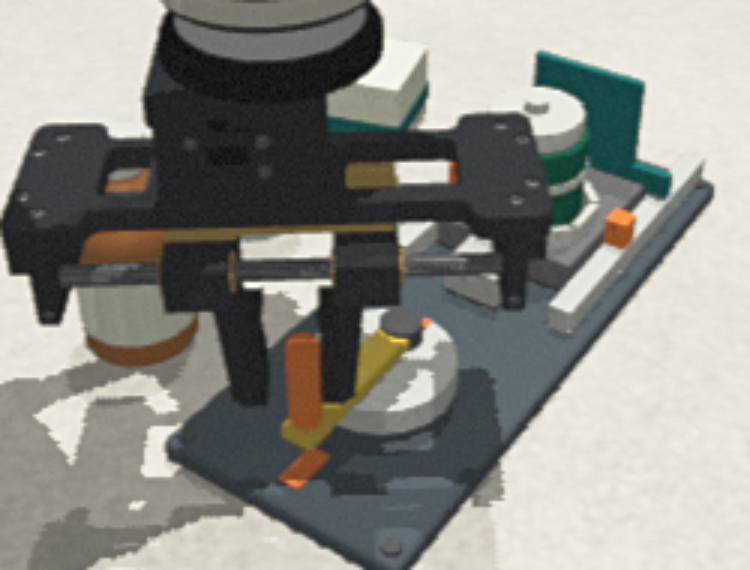

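```bash
python3 - <<'E'
from h import *
p=np.load("p.npy")
for a in (-.2,-.1,0,.1,.2): print(a,proj("side",fx(p,[(.09+.072*np.cos(a),.072*np.sin(a),.082)])).round(1))
E
python3 -m jog '[[0.5,[1.5,0,0],0],[0.5,[1.5,0,0],0],[0.5,[0,0,0],0],[0.5,[0,0,0],0],[0.5,[0,-10,0],0],[0.5,[0,-30,0],0],[0.5,[0,-40,0],0],[0.5,[0,-40,0],0],[0.5,[0,-20,0],0],[0.5,[0,0,0],0]]'
python3 - <<'E'
from h import *
f=vision.grab_frame("side"); cv2.imwrite("pics/s4.png",cv2.resize(f[150:340,120:370],None,fx=3,fy=3)[...,::-1])
f=vision.grab_frame("wrist"); cv2.imwrite("pics/w4.png",f[...,::-1])
E
python3 to.py -120 0 190
```

```text
-0.2 [[210.8 258.3]]
-0.1 [[215. 261.]]
0 [[219.6 263.4]]
0.1 [[224.7 265.5]]
0.2 [[230.1 267.3]]
time_s: 8.3
eef_pos: [0.4266, -0.0649, 0.2013]
ee_rot: [-0.651, 0.272, -0.278, 0.652]
wrist_force: [-0.6, -0.4, -0.3]
opening: 0.0437
t 8.4 eef [ 0.4238 -0.0643  0.197 ] fix [ 0.1627 -0.0013] toolx ang fixture deg 126.4 F [-0.9 -0.1 -0. ] op 0.0443 tilt [ 0.001 -0.    -1.   ]
tool shift mm [168.9   7.2 226.7]
```

View pics/s4.png

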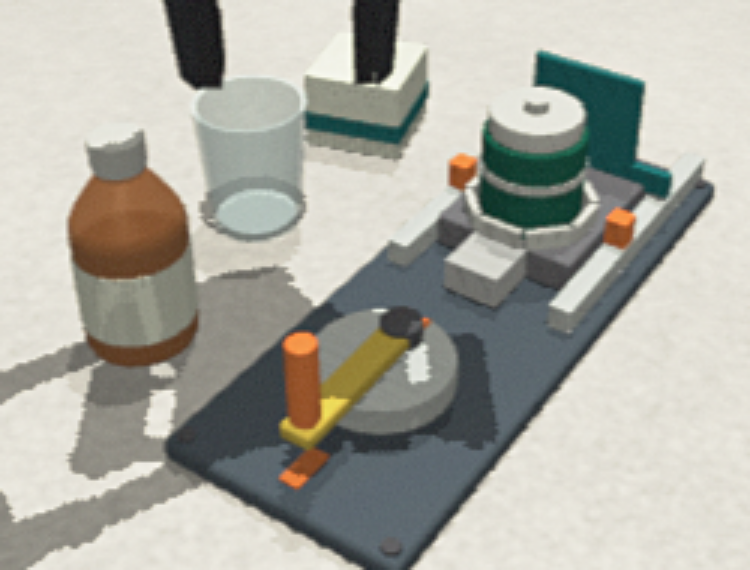

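View pics/w4.png

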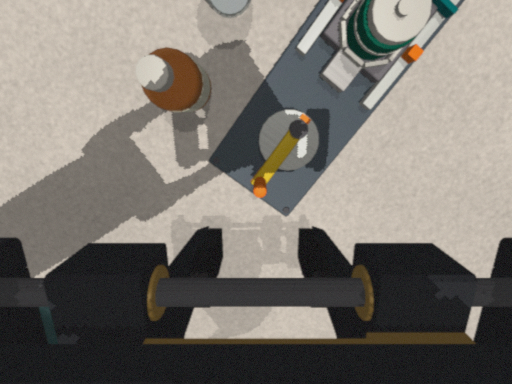

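The side view puts the post top at (221, 263), which gives a cam angle of about 0.03 rad. The cartridge, slide and bystanders haven't moved. Next I'll go behind the plate.

```bash
python3 -m jog '[[0,[12,0,15],0],[0,[22,0,29],0],[0,[22,0,29],0],[0,[22,0,29],0],[0,[22,0,29],0],[0,[22,0,29],0],[0,[22,0,29],0],[0,[22,0,29],0],[0,[6,0,12],0],[0,[0,0,0],0]]'
python3 -m jog '[[0,[0,0,0],6],[0,[0,0,0],6],[0,[0,0,0],6],[0,[0,0,0],6],[0,[0,0,0],6],[0,[0,0,0],6],[0,[0,0,0],0],[0,[0,0,0],0],[0,[0,0,0],0],[0,[0,0,0],0]]'
python3 to.py -128 0 55
python3 - <<'E'
from h import *
f=vision.grab_frame("wrist"); cv2.imwrite("pics/w5.png",f[...,::-1])
f=vision.grab_frame("top"); cv2.imwrite("pics/t5.png",f[...,::-1])
E
```

```text
time_s: 9.4
eef_pos: [0.7086, -0.0263, 0.1929]
ee_rot: [0.652, -0.276, 0.273, -0.651]
wrist_force: [-1.6, 0.2, -0.9]
opening: 0.0005
time_s: 10.4
eef_pos: [0.7082, -0.027, 0.1964]
ee_rot: [0.535, -0.463, 0.462, -0.535]
wrist_force: [-0.2, -1.1, -0.1]
opening: 0.0004
t 10.4 eef [ 0.7082 -0.027   0.1964] fix [-0.1241  0.0005] toolx ang fixture deg 90.5 F [-0.2 -1.1 -0.1] op 0.0004 tilt [-0.001  0.    -1.   ]
tool shift mm [ -0.5 141.4   3.9]
```

View pics/w5.png

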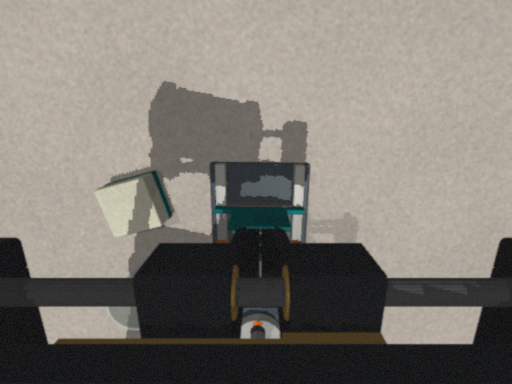

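View pics/t5.png

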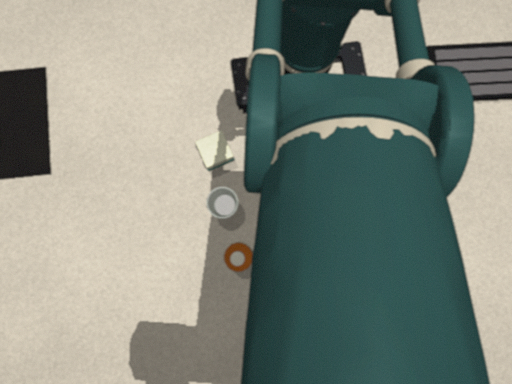

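```bash
python3 - <<'E'
from h import *
o=env.get_obs(); M=R.from_quat(o["ee_rot"]).as_matrix(); e=o["eef_pos"]; c=vision.camera_info("wrist"); K=c["intrinsics"]; H=np.array(c["hand_eye"]); p=np.load("p.npy")
Hi=np.linalg.inv(H)
def wp(P):
    q=Hi[:3,:3]@(M.T@(P-e))+Hi[:3,3]; q=K@q; return (q[:2]/q[2]).round(1)
for n,P in dict(flangeL=(-.091,.053,.042),flangeR=(-.091,-.053,.042),topL=(-.091,.032,.092),topR=(-.091,-.032,.092),baseL=(-.14,.062,.012),baseR=(-.14,-.062,.012)).items(): print(n,wp(fx(p,[P])[0]))
print("tip",wp(e))
f=cv2.imread("pics/w5.png"); cv2.imwrite("pics/w5z.png",cv2.resize(f[150:260,190:330],None,fx=5,fy=5))
E
```

```text
flangeL [304.5 208.6]
flangeR [212.7 207.9]
topL [291.1 225.2]
topR [225.7 224.8]
baseL [310.2 162.2]
baseR [207.7 161.4]
tip [258.9 241.2]
```

View pics/w5z.png

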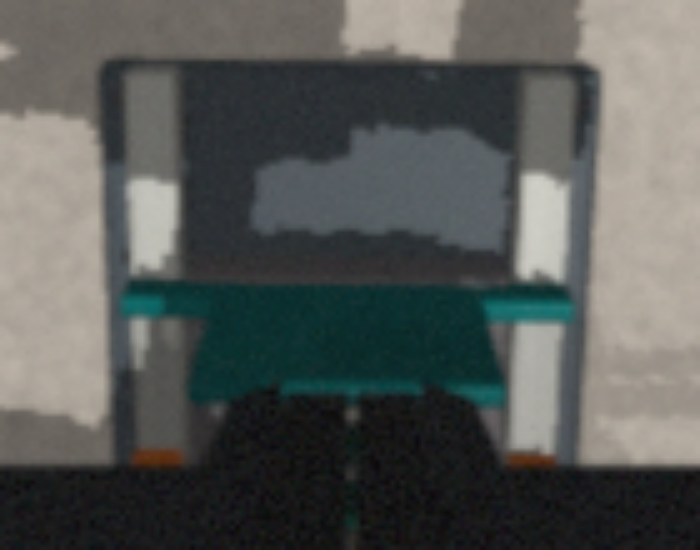

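```bash
python3 -m jog '[[0,[0,0,7],0],[0,[0,20,0],0],[0,[0,25,0],0],[0,[0,25,0],0],[0,[0,25,0],0],[0,[0,20,0],0],[0,[0,15,0],0],[0,[0,11,0],0],[0,[0,0,0],0],[0,[0,0,0],0]]'
python3 to.py -100 0 55
```

```text
time_s: 11.5
eef_pos: [0.7161, -0.0259, 0.0563]
ee_rot: [-0.535, 0.462, -0.463, 0.535]
wrist_force: [0.5, -0.1, 0.2]
opening: 0.0004
t 11.5 eef [ 0.7161 -0.0259  0.0563] fix [-0.1321  0.0006] toolx ang fixture deg 90.4 F [ 0.5 -0.1  0.2] op 0.0004 tilt [ 0.001 -0.    -1.   ]
tool shift mm [ -0.8   1.2 -32.1]
```

```bash
python3 -m jog '[[0,[0,0,-3],0],[0,[0,0,-4],0],[0,[0,0,-4],0],[0,[0,0,-3],0],[0,[0,0,-3],0],[0,[0,0,-3],0],[0,[0,0,-3],0],[0,[0,0,-3],0],[0,[0,0,-3],0],[0,[0,0,-3],0]]'
python3 to.py -60 0 55
```

```text
time_s: 12.5
eef_pos: [0.6844, -0.0305, 0.0558]
ee_rot: [-0.534, 0.462, -0.463, 0.535]
wrist_force: [3.5, 1.1, -1.8]
opening: 0.0004
t 12.5 eef [ 0.6844 -0.0305  0.0558] fix [-0.1001  0.0007] toolx ang fixture deg 90.4 F [ 3.5  1.1 -1.8] op 0.0004 tilt [ 0.002  0.    -1.   ]
tool shift mm [ -1.    0.7 -40.1]
```

```bash
python3 -m jog '[[0,[0,0,-3],0],[0,[0,0,-3],0],[0,[0,0,-3],0],[0,[0,0,-3],0],[0,[0,0,-3],0],[0,[0,0,-3],0],[0,[0,0,-3],0],[0,[0,0,-3],0],[0,[0,0,-2],0],[0,[0,0,-2],0]]'
python3 to.py -60 0 55
```

```text
time_s: 13.5
eef_pos: [0.656, -0.0345, 0.0558]
ee_rot: [-0.535, 0.463, -0.463, 0.535]
wrist_force: [2.5, 2.6, -0.8]
opening: 0.0002
t 13.5 eef [ 0.656  -0.0345  0.0558] fix [-0.0714  0.0009] toolx ang fixture deg 90.4 F [ 2.5  2.6 -0.8] op 0.0002 tilt [ 0.  0. -1.]
tool shift mm [ -0.9   0.8 -11.4]
```

```bash
python3 -m jog '[[0,[0,0,-2],0],[0,[0,0,-2],0],[0,[0,0,-2],0],[0,[0,0,-1],0],[0,[0,0,-1],0],[0,[0,0,-0.5],0],[0,[0,0,-0.5],0],[0,[0,0,-0.5],0],[0,[0,0,0],0],[0,[0,0,0],0]]'
python3 to.py -60 0 55
```

```text
time_s: 14.5
eef_pos: [0.6468, -0.0361, 0.0558]
ee_rot: [0.535, -0.463, 0.463, -0.535]
wrist_force: [2.1, 2.8, 1.6]
opening: 0.0002
t 14.5 eef [ 0.6468 -0.0361  0.0558] fix [-0.062   0.0011] toolx ang fixture deg 90.4 F [2.1 2.8 1.6] op 0.0002 tilt [ 0. -0. -1.]
tool shift mm [-1.1  0.8 -2. ]
```

Not at the stop yet, since the force is still friction only. I'll creep forward.

```bash
python3 -m jog '[[0,[0,0,-0.5],0],[0,[0,0,-0.5],0],[0,[0,0,-0.5],0],[0,[0,0,-0.5],0],[0,[0,0,-0.5],0],[0,[0,0,0],0],[0,[0,0,0],0],[0,[0,0,0],0],[0,[0,0,0],0],[0,[0,0,0],0]]'
python3 to.py -60 0 55
```

```text
time_s: 15.5
eef_pos: [0.6461, -0.0362, 0.0559]
ee_rot: [-0.534, 0.462, -0.464, 0.536]
wrist_force: [7.9, 2.0, -2.6]
opening: 0.0002
t 15.5 eef [ 0.6461 -0.0362  0.0559] fix [-0.0614  0.0011] toolx ang fixture deg 90.4 F [ 7.9  2.  -2.6] op 0.0002 tilt [ 0.004  0.    -1.   ]
tool shift mm [-1.1  0.9 -1.4]
```

```bash
python3 -m jog '[[0,[0,0,-0.5],0],[0,[0,0,-0.5],0],[0,[0,0,-0.5],0],[0,[0,0,-0.5],0],[0,[0,0,0],0],[0,[0,0,0],0],[0,[0,0,0],0],[0,[0,0,0],0],[0,[0,0,0],0],[0,[0,0,0],0]]'
python3 to.py -60 0 55
```

```text
time_s: 16.5
eef_pos: [0.6461, -0.0362, 0.0561]
ee_rot: [-0.533, 0.461, -0.465, 0.537]
wrist_force: [14.0, 3.7, -6.1]
opening: 0.0005
t 16.5 eef [ 0.6461 -0.0362  0.0561] fix [-0.0614  0.0012] toolx ang fixture deg 90.4 F [14.   3.7 -6.1] op 0.0005 tilt [ 0.008  0.    -1.   ]
tool shift mm [-1.2  1.1 -1.4]
```

The slide has hit a hard stop: 14 N and no further motion. I'll back off, lift and move aside to look.

```bash
python3 -m jog '[[0,[0,0,3],0],[0,[0,0,8],0],[0,[0,0,15],0],[0,[0,-5,15],0],[0,[0,-30,5],0],[0,[0,-35,0],0],[0,[0,-35,0],0],[0,[0,-30,0],0],[0,[0,0,0],0],[0,[0,0,0],0]]'
python3 -m jog '[[0,[20,0,0],0],[0,[30,0,0],0],[0,[30,0,0],0],[0,[30,0,0],0],[0,[30,0,0],0],[0,[30,0,0],0],[0,[30,0,0],0],[0,[30,0,0],0],[0,[20,0,0],0],[0,[0,0,0],0]]'
python3 - <<'E'
from h import *
f=vision.grab_frame("side"); cv2.imwrite("pics/s6.png",cv2.resize(f[150:340,120:370],None,fx=3,fy=3)[...,::-1])
f=vision.grab_frame("top"); cv2.imwrite("pics/t6.png",cv2.resize(f[100:290,190:350],None,fx=3,fy=3)[...,::-1])
p=np.load("p.npy")
for s in(.0,.035,.04): print(s,"side plate top L,R",((proj("side",fx(p,[(-.085+s,.032,.092),(-.085+s,-.032,.092),(-.030+s,0,.1)]))-[120,150])*3).round(0).tolist(),"top",((proj("top",fx(p,[(-.091+s,.053,.042),(-.091+s,-.053,.042),(-.03+s,0,.1)]))-[190,100])*3).round(0).tolist())
E
python3 to.py
```

```text
time_s: 17.5
eef_pos: [0.6876, -0.0303, 0.1908]
ee_rot: [0.535, -0.463, 0.463, -0.535]
wrist_force: [0.1, -0.1, -0.0]
opening: 0.0004
time_s: 18.5
eef_pos: [0.7224, -0.2808, 0.188]
ee_rot: [0.535, -0.465, 0.463, -0.533]
wrist_force: [1.0, 1.0, 0.5]
opening: 0.0007
0.0 side plate top L,R [[641.0, 83.0], [532.0, 51.0], [536.0, 97.0]] top [[364.0, 108.0], [212.0, 130.0], [311.0, 191.0]]
0.035 side plate top L,R [[612.0, 112.0], [499.0, 77.0], [501.0, 127.0]] top [[373.0, 158.0], [219.0, 180.0], [320.0, 245.0]]
0.04 side plate top L,R [[607.0, 116.0], [495.0, 81.0], [495.0, 132.0]] top [[374.0, 165.0], [221.0, 187.0], [321.0, 253.0]]
t 18.6 eef [ 0.723  -0.2773  0.1891] fix [-0.1045  0.2505] toolx ang fixture deg 90.4 F [-0.5  0.2 -0.5] op 0.0006 tilt [-0.002  0.002 -1.   ]
```

View pics/s6.png

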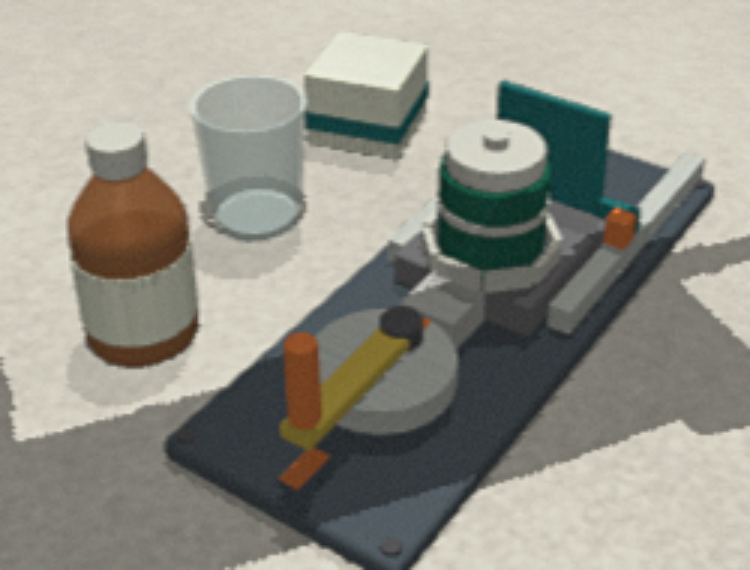

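View pics/t6.png

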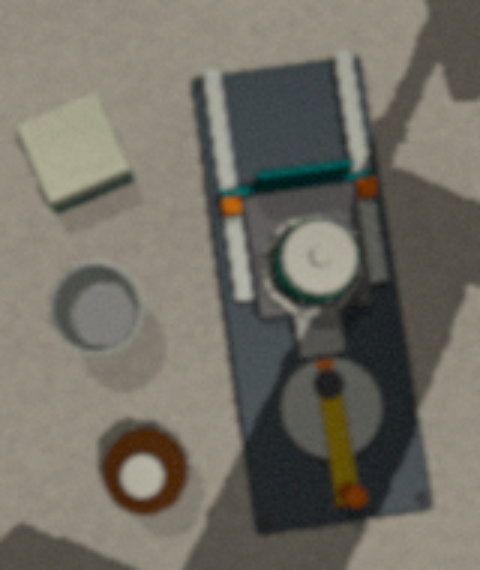

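The side view shows the flange against the orange stops. The plate's top corners are at about (608,114) and (498,82), and a slide fully home predicts (607,116) and (495,81). The lever points over the mark, the cartridge is upright and the bystanders haven't moved. I'll hand in.

```bash
python3 -c "
from bench import env
print(env.sign_off())"
```

```text
the job is handed in; nothing more can be done
None
```

I turned the cam to its low point first, then pushed the slide home, and handed the job in at about 18.6 s. The sign-off gives no verdict.

- **Cam:** With the open fingers either side of the orange post, I swung the lever round from about 1.18 rad. The side picture taken after letting go puts it at about 0.03 rad, over the orange mark. The slide was still back at that point, and the last pictures show the cam unchanged.
- **Slide:** I pushed the teal plate with shut fingers until the slide stopped moving. The wrist force rose to about 15 N with no further travel. In the last pictures the flange is against both stops, and the plate corners match about 39–40 mm of travel.
- **Everything else:** The cartridge stands upright in its nest, and the bottle, beaker and carton look unmoved. The arm is clear of everything.

No check on the task failed. The one disagreement was a base-plate corner that sat about 4 pixels off in my first pose fit from the side camera. The wrist camera then confirmed the fit to about 3 mm.

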